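Run the rollers out of the chute with the flap lever

TASK

Three steel rollers wait in the feed chute behind its heavy flap. Press the pad on the long end of the lever all the way down to raise the flap, keep it down until all three rollers have run out into the tray, then ease the lever back up so that the flap shuts without slamming, and leave it. Use only the lever: do not touch the flap or the rollers, pick nothing up, and leave the things standing around where they are.

Things in the scene. Friction and masses are not known exactly. Their poses are not given: they have to be found in the camera images.
- chute: fixed fixture: grey base plate, steel chute and tray on its far side, lever on the robot's side. Origin on the table under the lever's pivot; +x up the chute (about to the robot's right), +y about away from the robot. Centre line of chute and tray y = 90 mm, 80 mm wide inside; tray x = -127 to 80 mm, walls 53 mm high; chute x = 82 to 245 mm, up to 155 mm high, floor falling 10 deg to the tray
- lever_pivot (a point): the lever's pivot axis (parallel to the fixture's y), x = 0, y = 0, 115 mm above the table, between two dark cheeks 130 mm high and 38 mm across
- press_pad (a point): top centre of the round steel pad, 44 mm across, on the long end of the lever: press here. 220 mm from the pivot along the bar, at its left end as the robot sees it, 14 mm above the bar's centre line (bar 24 mm wide, 12 mm thick, ends 22 mm past the pad's centre). 180 mm above the table at rest, 57 mm when fully down; it moves on an arc about the pivot, with nothing below it
- lever (a joint): lever angle, rad: 0 = rest (bar slopes 0.235 rad, pad end up); grows as the pad goes down; hard stop at 0.563 (bar slopes 0.329 rad, pad end down). The short nose carries the flap's side bar from below by contact only, so the flap's weight returns the lever to 0; pressing takes about 3 to 7 N. Lever 0.24 gives flap 0.3, 0.46 gives 0.55, 0.563 gives 0.68
- flap (a joint): flap angle, rad: 0 = shut, sloping 60 degrees, lower edge on the chute's floor; grows as that edge swings up and out over the tray. Rollers pass from about 0.45 and take about a second to run out. Let go from open it slams
- flap_edge (a point): middle of the lower edge of the flap, a thick steel plate 76 x 100 x 16 mm of about 1.6 kg, hinged at its upper edge 139 mm above the table across the chute; two lugs on its face carry a dark round bar that stands out sideways over the lever's nose
- roller_0: plain steel roller, 26 mm diameter, 70 mm long, lying across the chute behind the flap (first, nearest the flap); loose; origin at its centre, its axis is its y; centre 70 to 80 mm above the table in the chute, below 48 mm in the tray
- roller_1: plain steel roller, 26 mm diameter, 70 mm long, lying across the chute behind the flap (second); loose; origin at its centre, its axis is its y; centre 70 to 80 mm above the table in the chute, below 48 mm in the tray
- roller_2: plain steel roller, 26 mm diameter, 70 mm long, lying across the chute behind the flap (third, farthest up the chute); loose; origin at its centre, its axis is its y; centre 70 to 80 mm above the table in the chute, below 48 mm in the tray
- near_stud: bystander: round grey road stud, 108 mm across, 49 mm high, behind the tray; loose; origin at the centre of its underside
- lock_bottle: bystander: small upright bottle, 32 mm across, 88 mm high, on the robot's side of the lever; loose; origin at the centre of its underside
- tape_roll: bystander: roll of tape lying flat, 101 mm across, 24 mm high, behind the fixture; loose; origin at the centre of its underside
- screw_cup: bystander: small cup of screws, 87 mm across, 34 mm high, behind the chute; loose; origin at the centre of its underside
- pliers: bystander: pliers lying flat, 170 mm long, 13 mm high, beside the tray's left end; loose; origin at the centre of its underside
- marker: bystander: marker pen lying on the table, 126 mm long, 19 mm thick, on the robot's side of the chute; loose; origin at the centre of its underside

How it is judged:
By the outcome, as a careful person would: the job done as asked, in the order asked, and still so for the second after the job is handed in, with the robot touching nothing.
It also fails if it takes over 40 s, if anything falls off the work surface, if the arm or the gripper's body presses on something with over 40 N, if the wrist force passes 120 N, or if a joint passes its speed limit or range.

ROBOT

A 6-joint arm with a two-finger parallel gripper is mounted at the origin on a cart in front of the work surface, level with it; the furniture and walls round the work are solid. World frame = base frame: x ahead of the robot, y to its left, z up, the work surface at z = 0. Lengths are in m, angles in rad, forces in N, time in s.
With the tool pointing down it reaches from about 0.35 to 0.775 m from the base axis. Payload 5.5 kg.
Tool frame: the origin (TCP) lies on the centre line of the jaws, within the pads' length; the fingertips stand 14 mm ahead of it and the grasp point (between the pads) lies 5 mm behind it; z points along the fingers, y is the line along which they close (so a half turn about z gives the same grasp; the last joint's range is limited). The gripper opens to 85 mm and grips with 20 to 120 N. Pads are 22 mm wide; open, the fingers measure 114 mm over their backs; the gripper's body (76 mm by 85 mm) begins 54 mm behind the grasp point. The pads swing forward as they close: fully open they stand 13 mm farther back than shut.
Start: joints at [1.038, 0.313, 0.046, 1.304, 0, 1.431], TCP at [0.22, 0.531, 0.245] pointing down, gripper open.
Joint ranges: [-2.76, 2.76], [-0.86, 1.69], [-1.03, 1.26], [-2.2, 2.34], [-1.47, 1.5], [-3.14, 3.14]. Speed limits (rad/s): [2.57, 2.57, 3.14, 3.14, 3.14, 3.14].

INTERFACE

Orientations are given as a unit quaternion [w, x, y, z].
In Python, from workcell import arm, viewer gives the robot as it stands (arm), with the cameras (viewer).
- The arm moves only by the tool drive_effector, called after "Emit:" as a command line: name --argument value ..., lists and objects as JSON in quotes. Schema: {"type":"object","properties":{"motion":{"type":"array","items":{"type":"object","properties":{"sx":{"type":"number"},"sy":{"type":"number"},"sz":{"type":"number"},"spin":{"type":"number"}},"additionalProperties":false},"minItems":1,"maxItems":12},"aperture":{"type":"number"},"only":{"type":"string"},"quiet":{"type":"boolean"},"lines":{"type":"string"}},"required":["motion"],"additionalProperties":false}. motion is a list of rows, 1 to 12 of them, each an object with the fields sx, sy, sz (the shift in m), spin (a turn about the tool's z in rad); a field left out counts as zero; each row is the pose to reach, as a shift and turn from the pose commanded when the call began, along the tool's axes at that moment; what a row does not reach only later rows make up. A row lasts 1/12 s, in which the tool goes at most 0.0417 m and 0.125 rad, less where a joint would pass 70% of its speed; a pose out of reach is approached as far as the arm can. aperture is the finger opening in m, set as the call begins (left out keeps the last). The fingers move at their own pace and stop on an object; the grip force is fixed at half the most. Time passes only in rows, so rows that do not move let the fingers close. The tool returns the time, the measured TCP pose, the force, the opening and the grip force at its end. only (a regular expression) keeps the lines of the reply that match it, lines (a string "A,B") keeps lines A to B, and quiet returns only ok. Input that does not fit is refused with a message, and nothing moves.
- arm.state(): the state, without advancing time (a new reading comes with each control period).
- viewer.grab_frame(name): name is "scene" or "top" or "wrist"; returns the picture (400x640x3 uint8, red, green, blue); there is no depth.
- viewer.camera_params(name): a dict with "fx", "fy", "cx", "cy" (pixels), "rvec" (rotation vector, rad) and "tvec" (3), from world to camera coordinates, as OpenCV has them; the wrist camera has in their place "tool_from_camera" (4x4, takes a point from camera to tool coordinates, whose origin is the TCP and whose axes are the flange's). Camera axes: x right, y down, z forward; pixel columns grow to the right and rows downward; lengths in m; the calibration is good to about 2 mm. A picture is of the moment at which its call begins: read the wrist's pose just before it. camera_params takes no time and is no camera call.
- arm.sign_off(): hands the job in; it is judged then, once.
The state is a dict: "t": time; "q": joint angles; "joint_velocities": joint speeds; "joint_torque": joint torques, N m; "eef_pos": TCP position; "tool_rot": TCP orientation; "contact_force": force on the tool from outside, world axes, zero at the start; "moment": the same for the moment, N m; "finger_gap": finger opening in m; "gripper_force": force on a finger pad.
Only numpy, scipy, OpenCV 4.12 (cv2) and the standard library are available. Lean on these libraries where they do the work, as an engineer would, in place of code of your own. Each camera call takes 0.05 s, during which the arm holds its last target. There are 200 camera calls.

## Working session

There is one attempt and no reset: what is moved stays moved. The work goes in short steps, Python scripts to look and compute and a tool call to move; the robot and the scene stay as the last step left them, time stands still between calls to the robot, and variables do not carry over. Pictures are saved under pics/ and viewed, at most 10 in all, crops included, and the job is handed in when it is done.

```bash
ls; mkdir -p pics
```

Run:
```python
from workcell import arm, viewer
import cv2
s=arm.state();print(s['t'],s['eef_pos'],s['tool_rot'],s['contact_force'],s['finger_gap'])
for n in('scene','top'):
    cv2.imwrite(f'pics/{n}0.png',viewer.grab_frame(n)[:,:,::-1]); print(n,viewer.camera_params(n))
```

```text
pics
workcell.py
0.0 [0.21987281 0.53079427 0.24442574] [-2.83326213e-04  1.95139091e-01  9.80775169e-01 -8.49976987e-04] [0.00746561 1.25457381 0.38483927] 0.08523974644707648
scene {'fx': 454.0263791962958, 'fy': 454.0263791962958, 'cx': 318.4668187666, 'cy': 197.91135762243388, 'rvec': array([ 2.24897749, -0.80136404,  0.31944831]), 'tvec': array([-0.39083865,  0.39252045,  0.80585416])}
top {'fx': 473.50669880129334, 'fy': 473.50669880129334, 'cx': 316.5904504152659, 'cy': 200.31882853501492, 'rvec': array([ 2.11190685, -2.13422286,  0.16130325]), 'tvec': array([0.07865922, 0.59895422, 1.16294472])}
```

View pics/scene0.png

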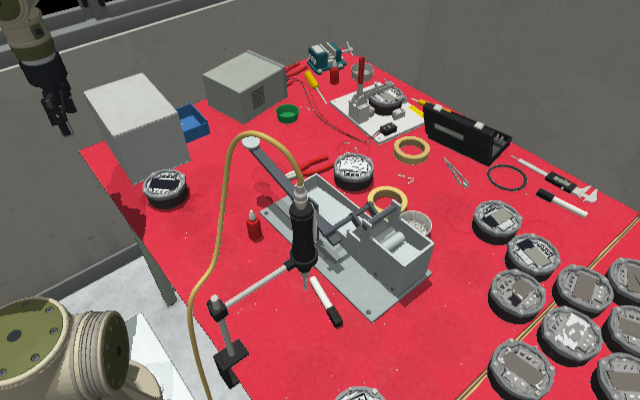

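View pics/top0.png

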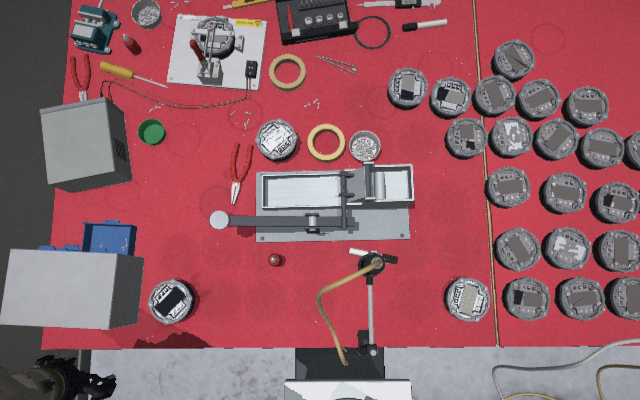

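The top view shows the pad at about (219,220), the pivot cheeks at (313,222) and the bottle at (275,260). In the scene view the pad is at about (250,142). The hanging driver and its cable stand well to the right of the pad.

Create h.py:
```python
import numpy as np, cv2
from workcell import arm, viewer
def ray(n,uv):
    p=viewer.camera_params(n);R=cv2.Rodrigues(p['rvec'])[0]
    d=R.T@np.array([(uv[0]-p['cx'])/p['fx'],(uv[1]-p['cy'])/p['fy'],1]);return -R.T@p['tvec'],d
def onz(n,uv,z):
    c,d=ray(n,uv);return c+d*(z-c[2])/d[2]
def proj(n,P):
    p=viewer.camera_params(n);K=np.array([[p['fx'],0,p['cx']],[0,p['fy'],p['cy']],[0,0,1]])
    return cv2.projectPoints(np.array([P],float),p['rvec'],p['tvec'],K,None)[0].ravel()
def blob(img,x,y,r=16):
    c=img[y-r:y+r,x-r:x+r];h=cv2.cvtColor(c,cv2.COLOR_RGB2HSV)
    m=((h[...,1]<70)&(h[...,2]>150)).astype(np.uint8)
    n,l,st,ce=cv2.connectedComponentsWithStats(m);i=1+np.argmax(st[1:,4])
    s=st[i]; return (x-r+s[0]+(s[2]-1)/2,y-r+s[1]+(s[3]-1)/2),s,ce[i]+[x-r,y-r]
```

Run:
```python
from h import *
t=cv2.imread('pics/top0.png')[:,:,::-1];s=cv2.imread('pics/scene0.png')[:,:,::-1]
bt,st,ct=blob(t,219,220);bs,ss,cs=blob(s,250,142)
print(bt,st,ct,bs,ss,cs)
print('pad top',onz('top',ct,.18),'scene',onz('scene',cs,.18))
print('pivot',onz('top',(313,222),.13)); print('corners',[onz('top',p,.01) for p in((257,241),(410,238),(262,237),(404,234))])
print('tray',[onz('top',p,.053) for p in((257,172),(257,207),(345,171))])
print('bottle',onz('top',(275,259),.088))
a=np.hstack([cv2.resize(t[150:280,180:430],None,fx=3,fy=3)]);cv2.imwrite('pics/c.png',a[:,:,::-1])
```

```text
(np.float64(218.5), np.float64(220.0)) [  6   7  20  19 280] [218.53571429 219.52142857] (np.float64(250.5), np.float64(141.5)) [  8  10  18  12 170] [250.55294118 141.41764706]
pad top [0.53584859 0.2945118  0.18      ] scene [0.53237095 0.2873452  0.18      ]
pivot [0.53400853 0.07990191 0.13      ]
corners [array([0.50061797, 0.23051236, 0.01      ]), array([ 0.5042418 , -0.16980448,  0.01      ]), array([0.51099159, 0.2174722 , 0.01      ]), array([ 0.51487251, -0.15462029,  0.01      ])]
tray [array([0.67615855, 0.22652111, 0.053     ]), array([0.58408923, 0.22535099, 0.053     ]), array([ 0.67571897, -0.00188907,  0.053     ])]
bottle [0.44941096 0.17451463 0.088     ]
```

View pics/c.png

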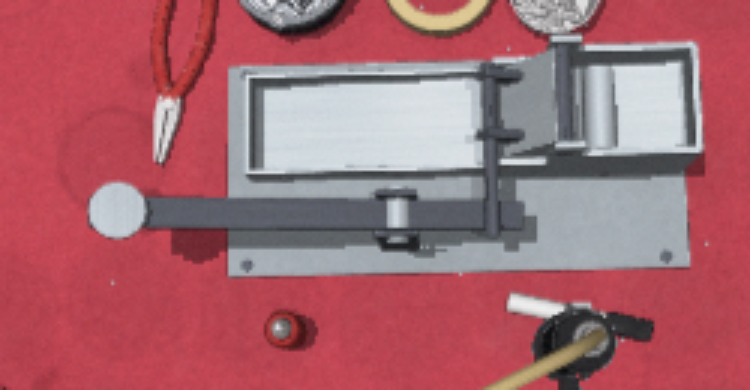

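The crop shows the pad disc clear of everything: the bottle is about 0.14 m away and the pliers' tip lies flat. I'll check the grey box and the cable before setting the path.

Run:
```python
from h import *
from scipy.spatial.transform import Rotation as Ro
np.set_printoptions(precision=3,suppress=True)
for z in(0,.1,.2,.3,.4):
    print(z,'cable',onz('top',(317,300),z)[:2],'->scene',proj('scene',onz('top',(317,300),z)),'box NR',onz('top',(143,258),z)[:2],proj('scene',onz('top',(143,258),z)),'box near-right',onz('top',(137,328),z)[:2],proj('scene',onz('top',(137,328),z)))
w=arm.state()['tool_rot'];R=Ro.from_quat([w[1],w[2],w[3],w[0]]).as_matrix();print(R)
p=arm.state()['eef_pos'];
for tgt in((.22,.31,.30),(.534,.293,.30),(.534,.293,.205)): print(tgt,R.T@(np.array(tgt)-p))
s=cv2.imread('pics/scene0.png');cv2.imwrite('pics/d.png',cv2.resize(s[50:330,30:290],None,fx=2.1,fy=2.1))
```

```text
0 cable [0.347 0.075] ->scene [242.052 286.169] box NR [0.46  0.533] [189.17  159.756] box near-right [0.28  0.539] [128.199 186.318]
0.1 cable [0.351 0.073] ->scene [237.889 258.314] box NR [0.454 0.495] [186.366 139.261] box near-right [0.289 0.5  ] [125.719 164.354]
0.2 cable [0.355 0.071] ->scene [233.039 225.861] box NR [0.449 0.456] [183.084 115.263] box near-right [0.298 0.461] [122.818 138.665]
0.3 cable [0.358 0.069] ->scene [227.316 187.57 ] box NR [0.444 0.417] [179.189  86.782] box near-right [0.307 0.422] [119.38  108.213]
0.4 cable [0.362 0.067] ->scene [220.462 141.711] box NR [0.438 0.379] [174.49   52.433] box near-right [0.316 0.383] [115.238  71.539]
[[-0.924  0.383 -0.001]
 [ 0.383  0.924 -0.001]
 [ 0.    -0.002 -1.   ]]
(0.22, 0.31, 0.3) [-0.085 -0.204 -0.055]
(0.534, 0.293, 0.3) [-0.381 -0.1   -0.055]
(0.534, 0.293, 0.205) [-0.381 -0.099  0.04 ]
```

View pics/d.png

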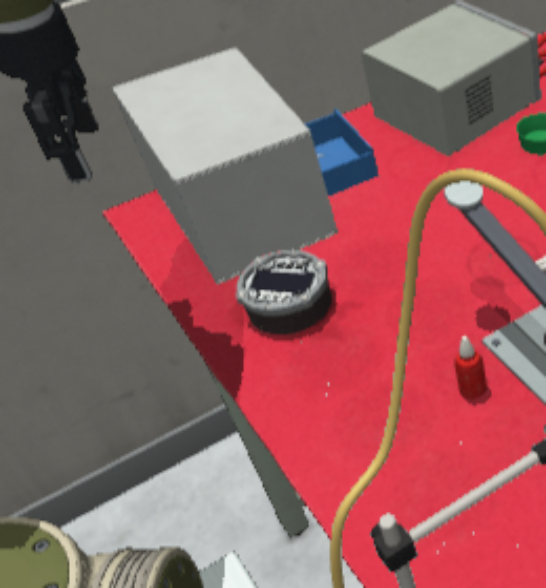

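The box is about 0.21 m high with its near edge at y ≈ 0.46. The cable runs at y < 0.08. So I'll rise to 0.30, move right, then move ahead.

Emit:
drive_effector --motion '[{"sz": -0.04}, {"sx": -0.01, "sy": -0.024, "sz": -0.055}, {"sx": -0.025, "sy": -0.06, "sz": -0.055}, {"sx": -0.04, "sy": -0.096, "sz": -0.055}, {"sx": -0.055, "sy": -0.132, "sz": -0.055}, {"sx": -0.07, "sy": -0.168, "sz": -0.055}, {"sx": -0.085, "sy": -0.204, "sz": -0.055}, {"sx": -0.085, "sy": -0.204, "sz": -0.055}]' --aperture 0

```text
t: 0.77
eef_pos: [0.2187, 0.3048, 0.3]
tool_rot: [-0.0, 0.197, 0.98, -0.002]
contact_force: [-0.2, -0.4, -0.3]
finger_gap: 0.0001
gripper_force: 0.0
```

Emit:
drive_effector --motion '[{"sx": -0.037, "sy": 0.013}, {"sx": -0.074, "sy": 0.026}, {"sx": -0.111, "sy": 0.039}, {"sx": -0.148, "sy": 0.052}, {"sx": -0.185, "sy": 0.065}, {"sx": -0.222, "sy": 0.078}, {"sx": -0.259, "sy": 0.091}, {"sx": -0.296, "sy": 0.104}, {"sx": -0.296, "sy": 0.104}, {"sx": -0.296, "sy": 0.104}, {"sx": -0.296, "sy": 0.104}]'

```text
t: 1.68
eef_pos: [0.5334, 0.293, 0.2992]
tool_rot: [-0.001, 0.195, 0.981, -0.0]
contact_force: [0.1, 0.9, -0.0]
finger_gap: 0.0002
gripper_force: 0.0
```

Run:
```python
from h import *
from scipy.spatial.transform import Rotation as Ro
np.set_printoptions(precision=3,suppress=True)
s=arm.state();print(s['eef_pos'],s['contact_force'],s['finger_gap'],s['q'])
w=s['tool_rot'];R=Ro.from_quat([w[1],w[2],w[3],w[0]]).as_matrix()
f=viewer.grab_frame('wrist');cv2.imwrite('pics/w1.png',f[:,:,::-1])
p=viewer.camera_params('wrist');T=p['tool_from_camera'];print(T)
h=cv2.cvtColor(f,cv2.COLOR_RGB2HSV);print(R.T@(np.array([.534,.291,.194])-s['eef_pos']))
```

```text
[0.533 0.293 0.299] [ 0.074  0.898 -0.006] 0.00018303140405933648 [0.37  0.378 0.269 1.464 0.    0.763]
[[-0.001 -0.962 -0.272  0.069]
 [ 1.    -0.001 -0.     0.001]
 [-0.    -0.272  0.962 -0.129]
 [ 0.     0.     0.     1.   ]]
[-0.001 -0.001  0.105]
```

View pics/w1.png

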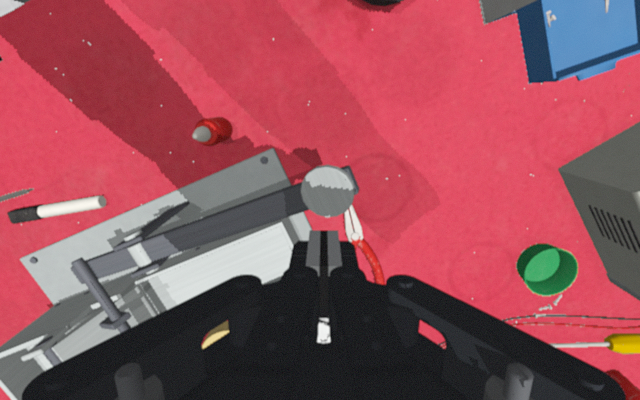

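The wrist view shows the pad at (327,191), just ahead of the closed tips. I'll cast it for a check.

Run:
```python
from h import *
from scipy.spatial.transform import Rotation as Ro
s=arm.state();w=s['tool_rot'];R=Ro.from_quat([w[1],w[2],w[3],w[0]]).as_matrix()
p=viewer.camera_params('wrist');T=np.array(p['tool_from_camera'])
f=cv2.imread('pics/w1.png')
d=T[:3,:3]@np.array([(327-p['cx'])/p['fx'],(191-p['cy'])/p['fy'],1]);d=R@d;c=R@T[:3,3]+s['eef_pos']
P=c+d*(.18-c[2])/d[2];print(P,R.T@(P-s['eef_pos']))
```

```text
[0.53584189 0.29549799 0.18      ] [-0.00198404  0.00338931  0.12004092]
```

Emit:
drive_effector --motion '[{"sy": 0.002, "sz": 0.03}, {"sy": 0.002, "sz": 0.06}, {"sy": 0.002, "sz": 0.085}, {"sy": 0.002, "sz": 0.095}, {"sy": 0.002, "sz": 0.1}, {"sy": 0.002, "sz": 0.105}, {"sy": 0.002, "sz": 0.108}, {"sy": 0.002, "sz": 0.11}, {"sy": 0.002, "sz": 0.11}]'

```text
t: 2.48
eef_pos: [0.5348, 0.2959, 0.1927]
tool_rot: [0.001, 0.195, 0.981, 0.001]
contact_force: [-3.3, 0.1, 5.5]
finger_gap: -0.0004
gripper_force: 2.6
```

Emit:
drive_effector --motion '[{"sy": 0.002, "sz": 0.01}, {"sx": 0.001, "sy": 0.003, "sz": 0.02}, {"sx": 0.001, "sy": 0.004, "sz": 0.03}, {"sx": 0.002, "sy": 0.005, "sz": 0.04}, {"sx": 0.002, "sy": 0.005, "sz": 0.05}, {"sx": 0.002, "sy": 0.005, "sz": 0.06}, {"sx": 0.002, "sy": 0.005, "sz": 0.07}, {"sx": 0.002, "sy": 0.004, "sz": 0.08}, {"sx": 0.001, "sy": 0.003, "sz": 0.09}, {"sx": 0.001, "sy": 0.002, "sz": 0.1}, {"sy": 0.001, "sz": 0.108}, {"sz": 0.112}]'

```text
t: 3.48
eef_pos: [0.5347, 0.2941, 0.0771]
tool_rot: [-0.0, 0.195, 0.981, -0.001]
contact_force: [1.8, -0.8, 6.8]
finger_gap: -0.0002
gripper_force: 3.2
```

Emit:
drive_effector --motion '[{"sz": 0.002}, {"sz": 0.004}, {"sz": 0.006}, {"sz": 0.006}]'

```text
t: 3.82
eef_pos: [0.5349, 0.294, 0.0737]
tool_rot: [0.001, 0.196, 0.981, -0.0]
contact_force: [-3.0, -2.5, 14.0]
finger_gap: 0.0002
gripper_force: 5.7
```

Emit:
drive_effector --motion '[{"sz": 0.002}, {"sz": 0.002}, {"sz": 0.002}, {"sz": 0.002}, {"sz": 0.002}, {"sz": 0.002}, {"sz": 0.002}, {"sz": 0.002}, {"sz": 0.002}, {"sz": 0.002}, {"sz": 0.002}, {"sz": 0.002}]'

```text
t: 4.82
eef_pos: [0.5349, 0.294, 0.0733]
tool_rot: [0.001, 0.195, 0.981, -0.0]
contact_force: [-5.0, -4.7, 23.5]
finger_gap: 0.0002
gripper_force: 10.1
```

Run:
```python
from h import *
s=viewer.grab_frame('scene')[110:330,240:460];t=viewer.grab_frame('top')[140:260,200:430]
s=cv2.resize(s,(440,440));t=cv2.resize(t,(355,185));o=np.zeros((440,795,3),np.uint8);o[:,:440]=s;o[:185,440:]=t
cv2.imwrite('pics/o1.png',o[:,:,::-1])
```

```text
(no output)
```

View pics/o1.png

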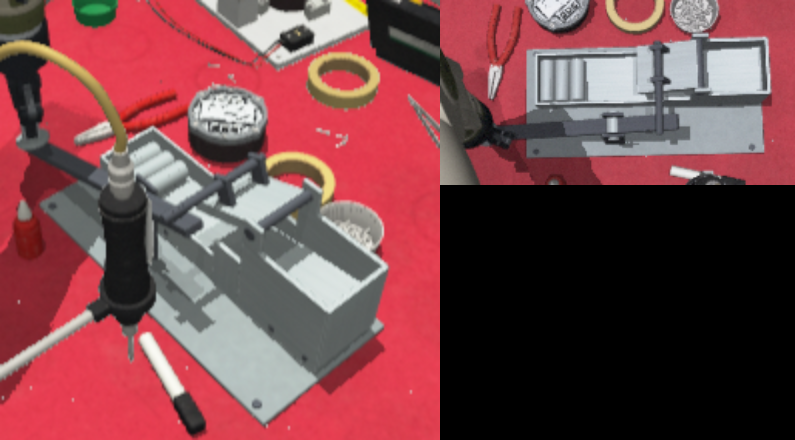

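All three rollers lie at the left end of the tray and the chute is empty. Next I ease the lever up slowly.

Emit:
drive_effector --motion '[{"sz": -0.004}, {"sz": -0.008}, {"sy": 0.001, "sz": -0.012}, {"sy": 0.001, "sz": -0.016}, {"sy": 0.001, "sz": -0.02}, {"sx": 0.001, "sy": 0.002, "sz": -0.024}, {"sx": 0.001, "sy": 0.002, "sz": -0.028}, {"sx": 0.001, "sy": 0.003, "sz": -0.032}, {"sx": 0.001, "sy": 0.003, "sz": -0.036}, {"sx": 0.002, "sy": 0.004, "sz": -0.04}, {"sx": 0.002, "sy": 0.004, "sz": -0.044}, {"sx": 0.002, "sy": 0.005, "sz": -0.048}]'

```text
t: 5.92
eef_pos: [0.5344, 0.2999, 0.1186]
tool_rot: [-0.0, 0.195, 0.981, -0.0]
contact_force: [-0.4, -1.0, 3.4]
finger_gap: 0.0001
gripper_force: 1.0
```

Emit:
drive_effector --motion '[{"sz": -0.004}, {"sz": -0.008}, {"sz": -0.012}, {"sz": -0.016}, {"sz": -0.02}, {"sy": -0.001, "sz": -0.024}, {"sy": -0.001, "sz": -0.027}, {"sy": -0.001, "sz": -0.03}, {"sy": -0.001, "sz": -0.033}, {"sx": -0.001, "sy": -0.002, "sz": -0.036}, {"sx": -0.001, "sy": -0.002, "sz": -0.039}, {"sx": -0.001, "sy": -0.002, "sz": -0.042}]'

```text
t: 6.92
eef_pos: [0.5347, 0.2977, 0.1604]
tool_rot: [-0.0, 0.195, 0.981, -0.0]
contact_force: [-0.1, -0.8, 2.0]
finger_gap: -0.0
gripper_force: 0.6
```

Emit:
drive_effector --motion '[{"sz": -0.002}, {"sz": -0.004}, {"sz": -0.006}, {"sz": -0.008}, {"sz": -0.01}, {"sz": -0.012}, {"sy": -0.001, "sz": -0.014}, {"sy": -0.001, "sz": -0.016}, {"sy": -0.001, "sz": -0.018}, {"sy": -0.001, "sz": -0.02}, {"sy": -0.001, "sz": -0.022}, {"sy": -0.001, "sz": -0.024}]'

```text
t: 7.92
eef_pos: [0.5343, 0.2971, 0.1845]
tool_rot: [-0.0, 0.195, 0.981, -0.0]
contact_force: [0.0, -0.5, 0.9]
finger_gap: -0.0002
gripper_force: 0.4
```

Emit:
drive_effector --motion '[{"sz": -0.0015}, {"sz": -0.003}, {"sz": -0.0045}, {"sz": -0.006}, {"sz": -0.0075}, {"sz": -0.009}, {"sz": -0.0105}, {"sz": -0.012}, {"sz": -0.0135}, {"sz": -0.015}, {"sz": -0.0165}, {"sz": -0.018}]'

```text
t: 8.92
eef_pos: [0.5344, 0.2972, 0.2024]
tool_rot: [-0.0, 0.195, 0.981, 0.0]
contact_force: [-0.0, 0.2, -0.0]
finger_gap: 0.0002
gripper_force: 0.0
```

Contact is lost at the rest height. I'll retreat upward and check.

Emit:
drive_effector --motion '[{"sz": -0.02}, {"sz": -0.05}, {"sz": -0.08}, {"sz": -0.1}, {"sz": -0.1}, {"sz": -0.1}]'

```text
t: 9.42
eef_pos: [0.5351, 0.2974, 0.3038]
tool_rot: [0.001, 0.195, 0.981, 0.001]
contact_force: [-0.6, -0.5, -0.4]
finger_gap: 0.0002
gripper_force: 0.0
```

Run:
```python
from h import *
s=viewer.grab_frame('scene')[110:330,240:460];t=viewer.grab_frame('top')[110:280,190:430]
s=cv2.resize(s,(440,440));t=cv2.resize(t,(355,251));o=np.zeros((440,795,3),np.uint8);o[:,:440]=s;o[:251,440:]=t
cv2.imwrite('pics/o2.png',o[:,:,::-1])
```

```text
(no output)
```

View pics/o2.png

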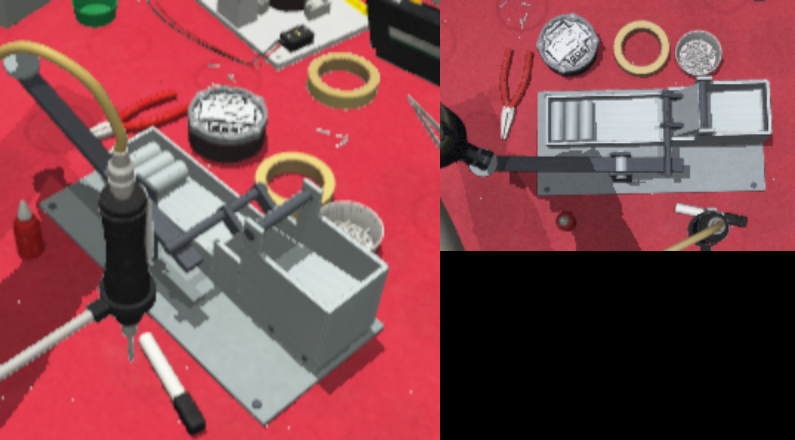

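The flap is shut and the lever is back at rest. The three rollers are in the tray and the bystanders are where they were.

```bash
python3 -c "
from workcell import arm, viewer
print(arm.sign_off())"
```

```text
the job is handed in; nothing more can be done
None
```

The job is done and handed in at about 9.5 s: all three rollers ran out into the tray, the flap was eased shut, the lever is back at rest, and the pictures show nothing else moved.

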